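Slide two label blanks out over the ledge's end

ROBOT

A 7-joint arm with a two-finger parallel gripper is mounted at the origin on a cart in front of the work surface, level with it; the furniture and walls round the work are solid. World frame = base frame: x ahead of the robot, y to its left, z up, the work surface at z = 0. Lengths are in m, angles in rad, forces in N, time in s.
With the tool pointing down it reaches from about 0.425 to 1.025 m from the base axis. Payload 9.4 kg.
Tool frame: the origin (TCP) lies at the very end of the fingers, on their centre line; the grasp point (between the pads) lies 19 mm behind it; z points along the fingers, y is the direction in which the jaws open and shut (so a half turn about z gives the same grasp; the last joint's range is limited). The gripper opens to 93 mm and grips with 3 to 60 N. Pads are 15 mm wide; open, the fingers measure 128 mm over their backs; the gripper's body (75 mm by 188 mm) begins 65 mm behind the grasp point.
Start: joints at [1.256, 0.599, -0.003, 1.599, 0.002, 0.943, -0.08], TCP at [0.171, -0.705, 0.183] pointing down, gripper open.
Joint ranges: [-2.57, 2.57], [-0.35, 1.97], [-1.29, 1.29], [0.11, 2.56], [-1.05, 4.19], [0.11, 1.86], [-2.63, 2.63]. Speed limits (rad/s): [2.22, 2.22, 3.01, 3.01, 3.14, 3.14, 3.14].

INTERFACE

Orientations are given as a unit quaternion [w, x, y, z].
In Python, from rig import bot gives the robot as it stands.
- The arm moves only by the shell command python3 -m inch 'ROWS' [FORCE]. ROWS is a JSON object of lists of equal length, an entry for each row: "jaw": the opening, from -1 (shut) to 1 (fully open); "slide": the shift along the tool's x, y, z as a fraction of full scale, a list of three; "rot": the turn, a rotation vector about the tool's x, y, z as a fraction of full scale, a list of three. A call has 1 to 5 rows; each row is the pose to reach, as a shift and turn from the pose commanded when the call began, along the tool's axes at that moment; what a row does not reach only later rows make up. Full scale, the value 1, is 0.2 m for a shift and pi/4 rad for a turn. A row lasts 1/10 s, in which the tool goes at most 50 mm and 8.59 degrees, less where a joint would pass 70% of its speed; a pose out of reach is approached as far as the arm can. A call with a number of a shift or a turn outside -1 to 1 is refused whole. A call with a gripper value outside its range is refused whole. The fingers move at their own pace and stop on an object; FORCE is the grip in N (left out, the last holds). Time passes only in rows, so rows that repeat a pose let the fingers close. It gives the time, the measured TCP pose, the force and the opening at its end, in the units of the state.
- bot.sense(): the state, without advancing time (a new reading comes with each control period).
- bot.grab_frame(name): name is "side" or "top"; returns a dict with "img" (384x512x3 uint8, red, green, blue), "camera_matrix" (3x3 intrinsics, pixels), "rvec" (rotation vector, rad) and "tvec" (3), from world to camera coordinates, as OpenCV has them. Camera axes: x right, y down, z forward; pixel columns grow to the right and rows downward; lengths in m; the calibration is good to about 2 mm. A picture is of the moment at which its call begins. There is no depth.
- bot.job_done(): hands the job in, once; it reports no verdict.
The state is a dict: "time_s": time; "joint_pos": joint angles; "joint_vel": joint speeds; "joint_efforts": joint torques, N m; "position": TCP position; "ee_rot": TCP orientation; "force": force on the tool from outside, world axes, zero at the start; "wrist_torque": the same for the moment, N m; "opening": opening from 0.0 (shut) to 1.0 (fully open).
Only numpy, scipy, OpenCV 4.12 (cv2) and the standard library are available. Lean on these libraries where they do the work, as an engineer would, in place of code of your own. Each camera call takes 0.05 s, during which the arm holds its last target. There are 200 camera calls.

TASK

Two flat metal label blanks, a long one and a short one, lie in the two lanes of the low ledge. With the fingertips, push each of them along its lane towards the open end of the ledge (the end without the raised stop) until about a third of its own length hangs over the edge, so that the next person can take hold of its end. Only slide them, do not lift or tip them, and leave the other things where they stand.

Things in the scene. Friction and masses are not known exactly. Their poses are not given: they have to be found in the camera images.
- ledge: Low grey metal ledge, fixed, 150 mm wide (its x), 330 mm long (its y), deck 50 mm above the table. Origin: centre of its underside. +y runs along the lanes to the open end; at the -y end a stop 8 mm thick stands 14 mm above the deck. Two lanes 66 mm wide, centred at x = -36 and +36 mm, lie between three rails 6 mm wide and 7 mm high. Yaw within 0.25 rad.
- ledge_edge (a point): Point on the deck's top surface at the brink of the open end, midway across the ledge, axes as ledge. A blank's overhang is how far its leading end lies beyond this point along the ledge's +y.
- long_blank: Loose flat aluminium plate 60 mm wide (its x), 130 mm long (its y), 5 mm thick, about 0.1 kg, with a small dark dot near each end. It lies flat in either lane, with at least 45 mm of free deck between it and the stop. Origin: centre of its underside; +y towards the open end.
- long_blank_lead (a point): Middle of the long blank's leading end (underside), 65 mm from its origin along its +y.
- short_blank: The same kind of plate, 60 mm wide (its x), only 90 mm long (its y), 5 mm thick, about 0.07 kg; it lies in the other lane, also with at least 45 mm of free deck behind it. Origin: centre of its underside; +y towards the open end.
- short_blank_lead (a point): Middle of the short blank's leading end (underside), 45 mm from its origin along its +y.
- weight_500: Bystander, to be left alone: metal weight with a knob, 38 mm across, 52 mm high, on the robot's side of the ledge. Origin: centre of its underside.
- tally_counter: Bystander, to be left alone: small round hand counter, 63x47x22 mm, on the robot's side of the ledge. Origin: centre of its underside.
- tamper: Bystander, to be left alone: wooden tamper, 81 mm across, 98 mm high, behind the ledge. Origin: centre of its underside.
- weight_200: Bystander, to be left alone: small weight with a knob, 28 mm across, 40 mm high, behind the ledge. Origin: centre of its underside.
There are look-alikes about, which are no part of the job. What is shaped like the long_blank but red is not meant.

How it is judged:
At the end, for the whole second after the job is handed in: Both blanks lie flat and still on the deck, in the lanes; the long one hangs 30 to 56 mm over the open end, the short one 20 to 39 mm (about a third of their lengths) (y of long_blank_lead in the frame of ledge_edge between 0.03 and 0.056 m and z of long_blank in the frame of ledge_edge between -0.003 and 0.003 m and x of long_blank in the frame of ledge_edge between -0.045 and 0.045 m and angle between each of long_blank, short_blank's own z axis and vertical below 0.04 rad and linear speed of each of long_blank, short_blank below 0.01 m/s and y of short_blank_lead in the frame of ledge_edge between 0.02 and 0.039 m and z of short_blank in the frame of ledge_edge between -0.003 and 0.003 m and x of short_blank in the frame of ledge_edge between -0.045 and 0.045 m); the robot touches nothing.
It fails at once if a blank is lifted more than 10 mm off the deck (z of any of long_blank, short_blank in the frame of ledge_edge above 0.01 m).
It fails at once if a blank is tipped by more than 0.15 rad (angle between any of long_blank, short_blank's own z axis and vertical above 0.15 rad).
It fails at once if a blank falls off the ledge (z of any of long_blank, short_blank in the frame of ledge_edge below -0.02 m).
It fails at once if a bystander (weights, counter, tamper) is moved more than 20 mm (distance of any of weight_500, tally_counter, tamper, weight_200 from where it was at the start of the episode above 0.02 m).
It also fails if it takes over 51 s, if anything falls off the work surface, if the arm or the gripper's body presses on something with over 40 N, if the wrist force passes 120 N, or if a joint passes its speed limit or range.

## Working session

There is one attempt and no reset: what is moved stays moved. The work goes in short steps, Python scripts to look and compute and a shell command to move; the robot and the scene stay as the last step left them, time stands still between calls to the robot, and variables do not carry over. Pictures are saved under pics/ and viewed, about 8 in all and at most 12, crops included, and the job is handed in when it is done.

```bash
ls; mkdir -p pics
python3 - <<'E'
from rig import bot
import cv2,pickle
for n in("top","side"):
    f=bot.grab_frame(n); cv2.imwrite(f"pics/{n}0.png",f["img"][:,:,::-1]); pickle.dump(f,open(f"{n}0.pkl","wb"))
    print(n,f["rvec"],f["tvec"],f["camera_matrix"])
s=bot.sense();print(s["time_s"],s["position"],s["ee_rot"])
E
```

```text
pics
top [ 2.15111044 -2.11655176  0.13932447] [-0.05166916  0.52854079  0.84305029] [[365.60062647   0.         251.3618393 ]
 [  0.         365.60062647 190.00087779]
 [  0.           0.           1.        ]]
side [ 1.95045456 -0.11632712  0.11240491] [-0.53645574  0.05108535  0.85740338] [[428.52776313   0.         255.77059504]
 [  0.         428.52776313 191.26416572]
 [  0.           0.           1.        ]]
0.1 [ 0.17062867 -0.70416145  0.18258927] [-6.34199536e-04  9.92939203e-01  1.18622583e-01 -1.40859115e-04]
```

View pics/top0.png

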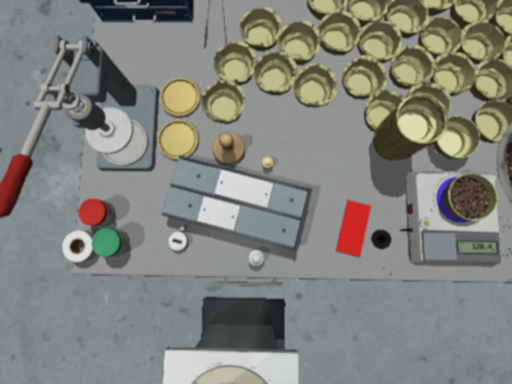

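View pics/side0.png

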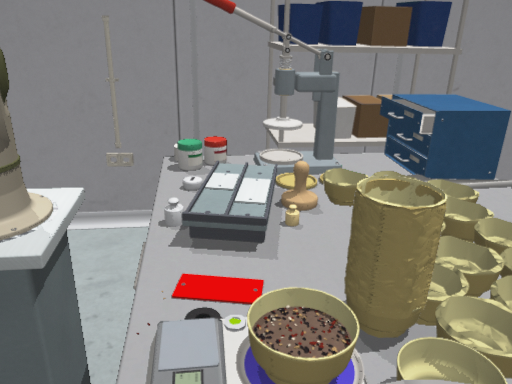

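Run:
```python
import cv2
a=cv2.imread("pics/top0.png")[140:260,150:325]; b=cv2.imread("pics/side0.png")[150:245,180:290]
a=cv2.resize(a,None,fx=4.5,fy=4.5,interpolation=2); cv2.imwrite("pics/c1.png",a)
cv2.imwrite("pics/c2.png",cv2.resize(b,None,fx=6,fy=6,interpolation=2))
```

```text
(no output)
```

View pics/c1.png

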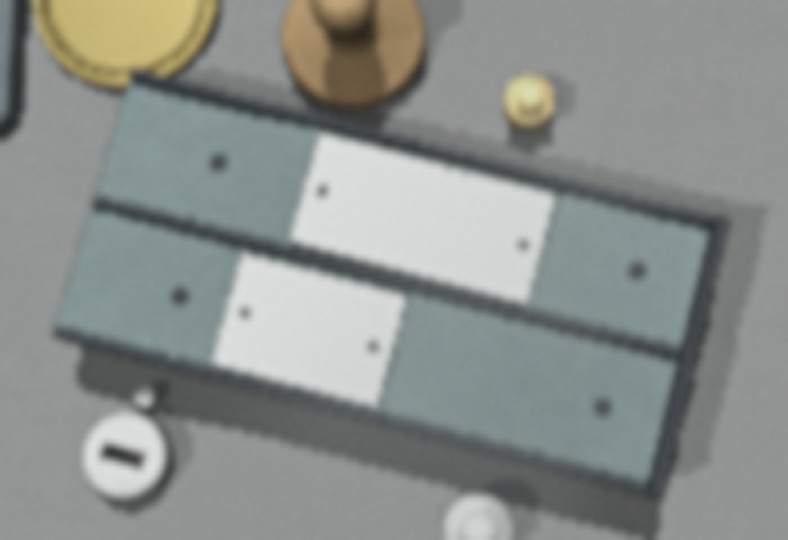

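View pics/c2.png

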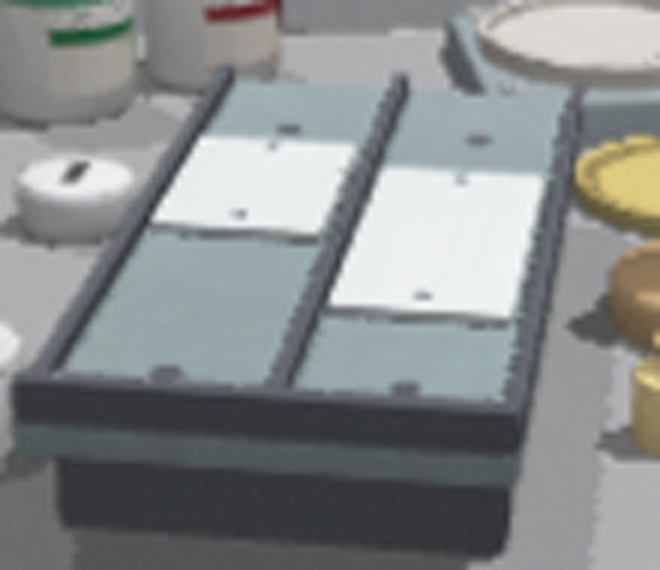

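Top view: the white long plate (215–273, 170–207) lies in the far lane. The white short plate (197–240, 196–230) lies in the near lane, and the red look-alike sits at (353,228). The stop is at the right end (px ~305) and the open end is at the left. Next I measure.

```bash
cat > h.py <<'E'
import cv2,numpy as np
from rig import bot
def cast(f,px,z):
    R=cv2.Rodrigues(f["rvec"])[0];C=-R.T@f["tvec"].ravel()
    d=np.c_[cv2.undistortPoints(np.float64(px).reshape(-1,1,2),f["camera_matrix"],None)[:,0],np.ones(len(px))]@R
    return C+d*((z-C[2])/d[:,2])[:,None]
def blobs(m,amin):
    c,_=cv2.findContours(m.astype(np.uint8),0,cv2.CHAIN_APPROX_NONE)
    return [k for k in c if cv2.contourArea(k)>amin]
def plates(f):
    im=f["img"].astype(int);m=(im.min(2)>185);m[:140]=0;m[250:]=0;m[:,:140]=0;m[:,320:]=0
    return [cv2.convexHull(c) for c in blobs(m,500)]
E
python3 - <<'E'
from h import *
import pickle
f=pickle.load(open("top0.pkl","rb"))
np.set_printoptions(precision=4,suppress=True)
for c in plates(f):
    w=cast(f,c[:,0]+0.,.055)[:,:2]; r=cv2.minAreaRect(np.float32(w)); print("plate",r, cv2.boxPoints(r))
im=f["img"].astype(int)
print(im[190,190],im[215,180],im[160,175+100])
m=(im[...,1]-im[...,0]>8)&(im[...,0]>90)&(im[...,0]<170)
m[:150]=0;m[252:]=0;m[:,:155]=0;m[:,315:]=0
for c in blobs(m,300):
    w=cast(f,c[:,0]+0.,.05)[:,:2]; r=cv2.minAreaRect(np.float32(w)); print("deck",r,cv2.boxPoints(r))
px=np.array([[133,75],[55,332],[722,218],[655,492]])/4.5+[150-.4,140-.4]
print("corners",cast(f,px[:2],.057),cast(f,px[2:],.064))
E
```

```text
plate ((0.47167277336120605, 0.03371462970972061), (0.08778790384531021, 0.05702423304319382), 76.14677429199219) [[ 0.4335 -0.0021]
 [ 0.4888 -0.0157]
 [ 0.5099  0.0695]
 [ 0.4545  0.0832]]
plate ((0.531676173210144, -0.02445100247859955), (0.1278013437986374, 0.057030849158763885), 75.76294708251953) [[ 0.4883 -0.0794]
 [ 0.5436 -0.0934]
 [ 0.575   0.0305]
 [ 0.5198  0.0445]]
[65 69 72] [132 149 148] [125 126 126]
deck ((0.4439450800418854, -0.08082903176546097), (0.14558106660842896, 0.0657833144068718), 75.91265106201172) [[ 0.3943 -0.1434]
 [ 0.4581 -0.1594]
 [ 0.4936 -0.0182]
 [ 0.4298 -0.0022]]
deck ((0.4928799271583557, 0.11930288374423981), (0.08610498905181885, 0.06609445810317993), 75.5957260131836) [[0.4502 0.0858]
 [0.5142 0.0694]
 [0.5356 0.1528]
 [0.4716 0.1692]]
deck ((0.5063127875328064, -0.12834341824054718), (0.0826353132724762, 0.06462351232767105), 75.91693115234375) [[ 0.4649 -0.1606]
 [ 0.5276 -0.1763]
 [ 0.5477 -0.0961]
 [ 0.485  -0.0804]]
deck ((0.5601211786270142, 0.09095656871795654), (0.10866402834653854, 0.06520216166973114), 76.29077911376953) [[0.5156 0.0459]
 [0.5789 0.0304]
 [0.6047 0.136 ]
 [0.5413 0.1515]]
corners [[0.6062 0.1318 0.057 ]
 [0.4679 0.1662 0.057 ]] [[ 0.5322 -0.1809  0.064 ]
 [ 0.3909 -0.1461  0.064 ]]
```

```bash
cat > to.py <<'E'
import sys,numpy as np
from scipy.spatial.transform import Rotation as R
from rig import bot
# usage: to.py s t z  -> shift & turn in full-scale units; s along lanes, t across
s,t,z=map(float,sys.argv[1:4]); a=np.deg2rad(75.95)
u=np.array([np.cos(a),np.sin(a),0]); v=np.array([u[1],-u[0],0])
b=bot.sense(); q=b["ee_rot"]; T=R.from_quat([q[1],q[2],q[3],q[0]])
G=R.from_matrix(np.c_[u,v,[0,0,-1]])
p=np.array(b["position"])
print("t",round(b["time_s"],2),"p",p.round(4),"s,t",(p@u).round(4),(p@v).round(4),"F",np.round(b["force"],1),"open",b["opening"])
print("slide",(T.inv().apply(s*u+t*v+[0,0,z]-p)/.2).round(4),"rot",((T.inv()*G).as_rotvec()/(np.pi/4)).round(4))
E
python3 to.py 0 .5218 .3
python3 -m inch '{"jaw":[-1,-1,-1,-1,-1],"slide":[[0.1,-0.1,-0.2],[0.25,-0.25,-0.4],[0.4,-0.4,-0.6],[0.55,-0.55,-0.6],[0.7,-0.7,-0.6]],"rot":[[0,0,-0.15],[0,0,-0.3],[0,0,-0.5],[0,0,-0.65],[0,0,-0.8]]}' 20
python3 to.py 0 .5218 .3
```

```text
t 0.1 p [ 0.1706 -0.7042  0.1826] s,t -0.6417 0.3365 F [-1.  -0.5 -0.1] open 1.0011222639185244
slide [ 2.3107 -2.4117 -0.5842] rot [-1.600e-03 -7.000e-04 -1.385e+00]
time_s: 0.6
position: [0.2748, -0.5347, 0.3052]
ee_rot: [0.002, 0.907, 0.422, 0.0]
force: [0.8, -0.4, -0.3]
opening: 0.621
t 0.6 p [ 0.2748 -0.5347  0.3052] s,t -0.452 0.3964 F [ 0.8 -0.4 -0.3] open 0.6210374425316829
slide [ 2.3057 -0.4301  0.0219] rot [ 0.0032  0.0023 -0.5793]
```

```bash
python3 -m inch '{"jaw":[-1,-1,-1,-1,-1],"slide":[[0.2,-0.05,0],[0.4,-0.1,0],[0.6,-0.15,0],[0.8,-0.2,0],[1,-0.2,0]],"rot":[[0,0,-0.15],[0,0,-0.3],[0,0,-0.45],[0,0,-0.58],[0,0,-0.58]]}'
python3 to.py 0 .5218 .3
```

```text
time_s: 1.1
position: [0.3725, -0.3553, 0.3033]
ee_rot: [-0.0, 0.789, 0.615, -0.0]
force: [1.3, -0.7, 0.6]
opening: 0.187
t 1.1 p [ 0.3725 -0.3553  0.3033] s,t -0.2543 0.4476 F [ 1.3 -0.7  0.6] open 0.1872624238495878
slide [1.2717 0.37   0.016 ] rot [-0.0011  0.0003 -0.001 ]
```

```bash
python3 -m inch '{"jaw":[-1,-1,-1,-1,-1],"slide":[[0.2,0.07,0],[0.4,0.15,0],[0.6,0.22,0],[0.8,0.3,0],[1,0.37,0]],"rot":[[0,0,0],[0,0,0],[0,0,0],[0,0,0],[0,0,0]]}'
python3 to.py 0 .5218 .1
python3 -m inch '{"jaw":[-1,-1,-1,-1,-1],"slide":[[0.2,0,0.2],[0.27,0,0.4],[0.27,0,0.6],[0.27,0,0.8],[0.27,0,1]],"rot":[[0,0,0],[0,0,0],[0,0,0],[0,0,0],[0,0,0]]}'
python3 to.py 0 .5218 .06
python3 - <<'E'
from h import *
f=bot.grab_frame("side"); cv2.imwrite("pics/s1.png",cv2.resize(f["img"][80:260,150:350,::-1],None,fx=3,fy=3,interpolation=2))
E
```

```text
time_s: 1.6
position: [0.4946, -0.1802, 0.3032]
ee_rot: [-0.0, 0.79, 0.614, -0.0]
force: [0.6, -0.4, 0.1]
opening: 0.006
t 1.6 p [ 0.4946 -0.1802  0.3032] s,t -0.0548 0.5236 F [ 0.6 -0.4  0.1] open 0.006375512860249602
slide [ 0.2739 -0.0097  1.0158] rot [-0.0003  0.0002 -0.0052]
time_s: 2.1
position: [0.5071, -0.1291, 0.1018]
ee_rot: [-0.0, 0.789, 0.614, 0.0]
force: [0.9, -1.4, 0.2]
opening: 0.006
t 2.1 p [ 0.5071 -0.1291  0.1018] s,t -0.0021 0.5232 F [ 0.9 -1.4  0.2] open 0.00594392085205536
slide [ 0.0106 -0.0072  0.2088] rot [-0.0001 -0.0003 -0.0044]
```

View pics/s1.png

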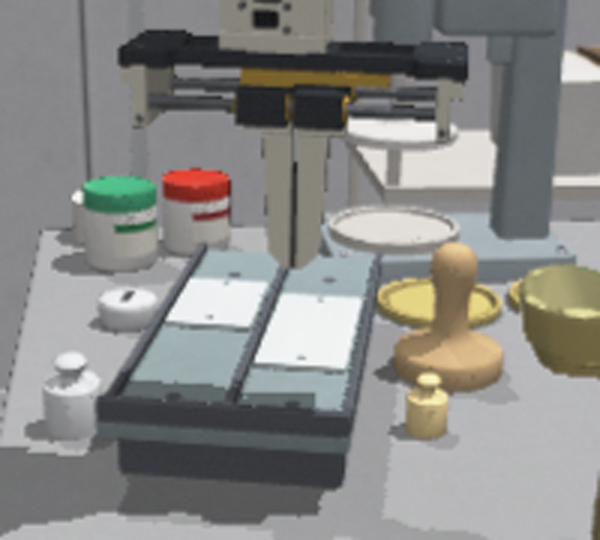

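Closed fingers hang above the free deck behind the long plate (crop px ~293,265; z 0.10). Descending.

```bash
python3 -m inch '{"jaw":[-1,-1,-1,-1,-1],"slide":[[0,0,0.12],[0,0,0.22],[0,0,0.235],[0,0,0.245],[0,0,0.245]],"rot":[[0,0,0],[0,0,0],[0,0,0],[0,0,0],[0,0,0]]}'
python3 to.py 0.0 .5218 .052
```

```text
time_s: 2.65
position: [0.5078, -0.1295, 0.0552]
ee_rot: [0.0, 0.79, 0.614, 0.0]
force: [-0.4, 0.2, 1.3]
opening: 0.006
t 2.65 p [ 0.5078 -0.1295  0.0552] s,t -0.0023 0.524 F [-0.4  0.2  1.3] open 0.006149727057246811
slide [ 0.0117 -0.0113  0.0162] rot [ 0.0013  0.0001 -0.0052]
```

```bash
python3 -m inch '{"jaw":[-1,-1,-1],"slide":[[0,0,0.005],[0,0,0.01],[0,0,0.01]],"rot":[[0,0,0],[0,0,0],[0,0,0]]}'
python3 to.py 0.0 .5218 .052
python3 -m inch '{"jaw":[-1,-1,-1],"slide":[[0,0,0.005],[0,0,0.005],[0,0,0.005]],"rot":[[0,0,0],[0,0,0],[0,0,0]]}'
python3 to.py 0.0 .5218 .052
```

```text
time_s: 2.95
position: [0.5074, -0.1295, 0.0527]
ee_rot: [0.0, 0.79, 0.614, 0.0]
force: [0.1, 0.5, 0.0]
opening: 0.003
t 2.95 p [ 0.5074 -0.1295  0.0527] s,t -0.0025 0.5237 F [0.1 0.5 0. ] open 0.0029509327961006505
slide [ 0.0123 -0.0095  0.0035] rot [ 0.0008  0.0001 -0.0052]
time_s: 3.25
position: [0.5072, -0.1294, 0.0513]
ee_rot: [-0.0, 0.789, 0.614, -0.0]
force: [-0.6, 0.1, 0.2]
opening: 0.006
t 3.25 p [ 0.5072 -0.1294  0.0513] s,t -0.0024 0.5235 F [-0.6  0.1  0.2] open 0.006414677208924284
slide [ 0.0118 -0.0083 -0.0036] rot [-0.0002  0.0001 -0.005 ]
```

```bash
python3 -m inch '{"jaw":[-1,-1,-1,-1,-1],"slide":[[0.06,0,0],[0.12,0,0],[0.17,0,0],[0.21,0,0],[0.24,0,0]],"rot":[[0,0,0],[0,0,0],[0,0,0],[0,0,0],[0,0,0]]}'
python3 to.py 0.185 .5218 .052
python3 -m inch '{"jaw":[-1,-1,-1,-1,-1],"slide":[[0.06,0,0],[0.12,0,0],[0.18,0,0],[0.24,0,0],[0.28,0,0]],"rot":[[0,0,0],[0,0,0],[0,0,0],[0,0,0],[0,0,0]]}'
python3 to.py 0.185 .5218 .052
cat > chk.py <<'E'
from h import *
import sys
u=np.array([np.cos(np.deg2rad(75.95)),np.sin(np.deg2rad(75.95))]);v=np.array([u[1],-u[0]])
f=bot.grab_frame("top"); im=f["img"]
cv2.imwrite("pics/"+sys.argv[1],cv2.resize(im[140:260,150:325,::-1],None,fx=4,fy=4,interpolation=2))
for c in plates(f):
    w=cast(f,c[:,0]+0.,.055)[:,:2]; r=cv2.minAreaRect(np.float32(w))
    print("s",(w@u).min().round(4),(w@u).max().round(4),"t",(w@v).min().round(4),(w@v).max().round(4),"ang",r[2],"size",np.round(r[1],4))
E
python3 chk.py t1.png
```

```text
time_s: 3.75
position: [0.5194, -0.0815, 0.0513]
ee_rot: [-0.0, 0.789, 0.614, 0.0]
force: [-0.0, -0.4, 0.1]
opening: 0.007
t 3.75 p [ 0.5194 -0.0815  0.0513] s,t 0.047 0.5236 F [-0.  -0.4  0.1] open 0.00658499859534503
slide [ 0.6899 -0.011  -0.0033] rot [ 0.     -0.0002 -0.0033]
time_s: 4.25
position: [0.5333, -0.027, 0.0513]
ee_rot: [-0.0, 0.789, 0.614, 0.0]
force: [0.2, 0.1, -0.4]
opening: 0.004
t 4.25 p [ 0.5333 -0.027   0.0513] s,t 0.1033 0.5239 F [ 0.2  0.1 -0.4] open 0.00413226602959368
slide [ 0.4087 -0.0117 -0.0032] rot [ 0.0001 -0.0005 -0.0036]
```

View pics/t1.png

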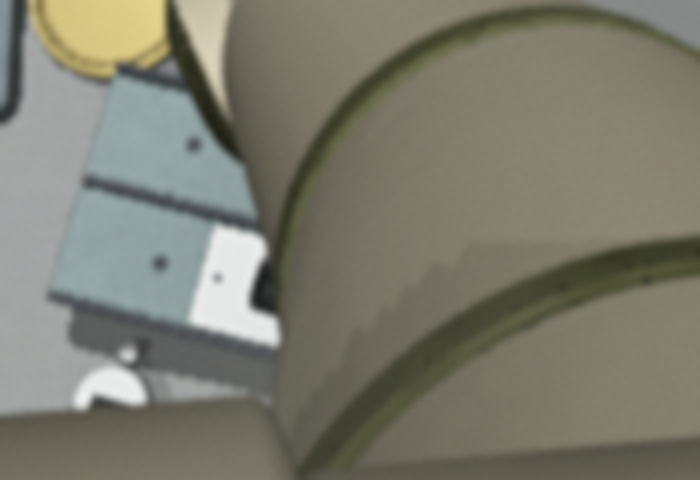

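The arm hides the top view here (only the short plate's lead at ~210,225 shows). I use the side view instead.

```bash
cat > chs.py <<'E'
from h import *
import sys
u=np.array([np.cos(np.deg2rad(75.95)),np.sin(np.deg2rad(75.95))]);v=np.array([u[1],-u[0]])
f=bot.grab_frame("side"); im=f["img"].astype(int)
if len(sys.argv)>1: cv2.imwrite("pics/"+sys.argv[1],cv2.resize(f["img"][130:240,180:300,::-1],None,fx=5,fy=5,interpolation=2))
m=(im.min(2)>200)&(im.max(2)-im.min(2)<16); m[:150]=0;m[230:]=0;m[:,:195]=0;m[:,285:]=0
for c in blobs(m,40):
    w=cast(f,c[:,0]+0.,.055)[:,:2]
    print("px",cv2.boundingRect(c),"s",(w@u).min().round(4),(w@u).max().round(4),"t",(w@v).min().round(4),(w@v).max().round(4))
E
python3 chs.py s2.png
python3 - <<'E'
from h import *   # baseline on initial side frame
import pickle
u=np.array([np.cos(np.deg2rad(75.95)),np.sin(np.deg2rad(75.95))]);v=np.array([u[1],-u[0]])
f=pickle.load(open("side0.pkl","rb")); im=f["img"].astype(int)
m=(im.min(2)>200)&(im.max(2)-im.min(2)<16); m[:150]=0;m[230:]=0;m[:,:195]=0;m[:,285:]=0
for c in blobs(m,40):
    w=cast(f,c[:,0]+0.,.055)[:,:2]
    print("base",cv2.boundingRect(c),"s",(w@u).min().round(4),(w@u).max().round(4),"t",(w@v).min().round(4),(w@v).max().round(4))
E
```

```text
px (242, 178, 29, 10) s 0.116 0.1677 t 0.4931 0.552
px (207, 173, 32, 12) s 0.115 0.1902 t 0.421 0.4797
px (264, 151, 21, 10) s 0.3057 0.39 t 0.5211 0.5752
base (235, 178, 35, 25) s 0.0375 0.1671 t 0.4931 0.5514
base (206, 173, 33, 16) s 0.0994 0.1902 t 0.421 0.4797
base (262, 151, 23, 9) s 0.3135 0.3895 t 0.5169 0.5748
```

View pics/s2.png

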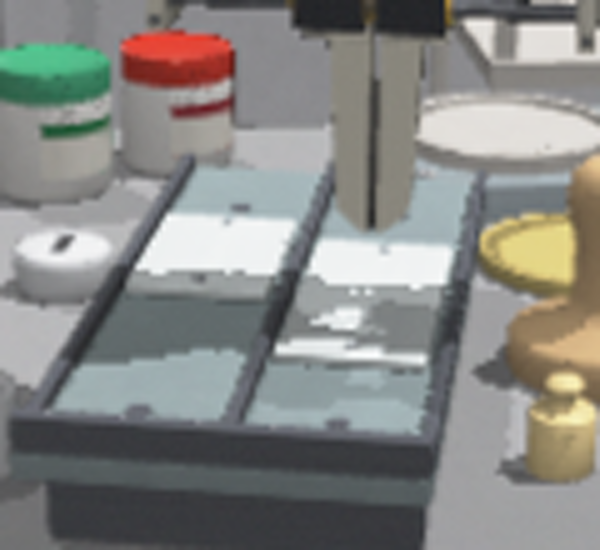

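Run:
```python
from h import *
f=bot.grab_frame("side");print(bot.sense()["position"])
for p in ([.5071,-.1291,.1018],[.5333,-.027,.0513],[.5333,-.027,.057],[.57,.03,.055],[.5483,-.0861,.055],bot.sense()["position"]):
    print(p,cv2.projectPoints(np.float64([p]),f["rvec"],f["tvec"],f["camera_matrix"],None)[0].ravel())
R=cv2.Rodrigues(f["rvec"])[0];print("cam",-R.T@f["tvec"].ravel())
```

```text
[ 0.53300522 -0.02801116  0.05126707]
[0.5071, -0.1291, 0.1018] [247.79383917 185.84287286]
[0.5333, -0.027, 0.0513] [254.16522622 190.49397365]
[0.5333, -0.027, 0.057] [254.22707766 187.92487429]
[0.57, 0.03, 0.055] [267.36163283 178.84484518]
[0.5483, -0.0861, 0.055] [265.87262059 199.78762391]
[ 0.53300522 -0.02801116  0.05126707] [254.08760486 190.69433593]
cam [ 0.41808685 -0.84074396  0.37932574]
```

The side view disagrees with the state. The tip shows at px (255,175.6), while the reported TCP projects to (254,190.5). The plate has not moved and no force was felt, so the true tip is about 33 mm higher than reported. I go back and descend by sight and touch.

```bash
python3 -m inch '{"jaw":[-1,-1,-1,-1,-1],"slide":[[-0.15,0,0],[-0.3,0,0],[-0.45,0,0],[-0.52,0,0],[-0.52,0,0]],"rot":[[0,0,0],[0,0,0],[0,0,0],[0,0,0],[0,0,0]]}'
python3 -m inch '{"jaw":[-1,-1,-1,-1,-1],"slide":[[0,0,0.03],[0,0,0.06],[0,0,0.09],[0,0,0.1],[0,0,0.1]],"rot":[[0,0,0],[0,0,0],[0,0,0],[0,0,0],[0,0,0]]}'
python3 to.py 0 .5218 .052
python3 chs.py s3.png
```

```text
time_s: 4.9
position: [0.5064, -0.1317, 0.0512]
ee_rot: [0.0, 0.791, 0.612, -0.0]
force: [0.4, -0.2, 0.1]
opening: 0.003
time_s: 5.4
position: [0.5071, -0.1286, 0.0307]
ee_rot: [-0.0, 0.789, 0.614, -0.0]
force: [-0.5, -0.0, -0.1]
opening: 0.003
t 5.4 p [ 0.5071 -0.1286  0.0307] s,t -0.0016 0.5232 F [-0.5 -0.  -0.1] open 0.003183029735464428
slide [ 0.0081 -0.007  -0.1065] rot [-0.0013 -0.0001 -0.0033]
px (255, 179, 16, 24) s 0.0372 0.1671 t 0.5255 0.552
px (206, 173, 32, 16) s 0.0987 0.1906 t 0.421 0.4797
px (267, 152, 18, 6) s 0.335 0.3741 t 0.5281 0.574
```

View pics/s3.png

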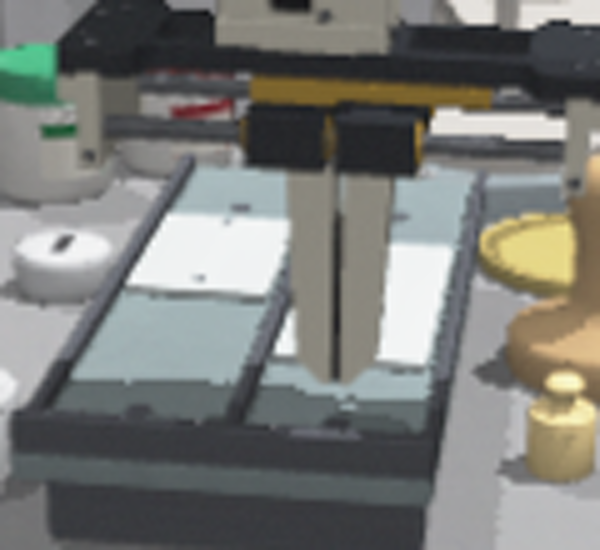

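```bash
python3 -m inch '{"jaw":[-1,-1,-1,-1],"slide":[[0,0,0.01],[0,0,0.02],[0,0,0.03],[0,0,0.03]],"rot":[[0,0,0],[0,0,0],[0,0,0],[0,0,0]]}'
python3 -m inch '{"jaw":[-1,-1,-1],"slide":[[0,0,0.01],[0,0,0.01],[0,0,0.01]],"rot":[[0,0,0],[0,0,0],[0,0,0]]}'
python3 to.py 0 .5218 .052
python3 -m inch '{"jaw":[-1,-1,-1],"slide":[[0,0,0.01],[0,0,0.01],[0,0,0.01]],"rot":[[0,0,0],[0,0,0],[0,0,0]]}'
```

```text
time_s: 5.85
position: [0.5072, -0.1294, 0.0251]
ee_rot: [-0.0, 0.79, 0.614, -0.0]
force: [0.4, -0.1, 0.4]
opening: 0.005
time_s: 6.15
position: [0.5073, -0.1294, 0.0233]
ee_rot: [-0.0, 0.789, 0.614, -0.0]
force: [0.7, 0.8, -0.1]
opening: 0.005
t 6.15 p [ 0.5073 -0.1294  0.0233] s,t -0.0024 0.5235 F [ 0.7  0.8 -0.1] open 0.004837801898834232
slide [ 0.0118 -0.0085 -0.1436] rot [-0.0001  0.     -0.005 ]
time_s: 6.45
position: [0.5072, -0.1293, 0.0212]
ee_rot: [-0.0, 0.789, 0.614, -0.0]
force: [1.0, 0.5, -0.3]
opening: 0.005
```

```bash
python3 -m inch '{"jaw":[-1,-1,-1],"slide":[[0,0,0.008],[0,0,0.008],[0,0,0.008]],"rot":[[0,0,0],[0,0,0],[0,0,0]]}'
python3 -m inch '{"jaw":[-1,-1,-1],"slide":[[0,0,0.008],[0,0,0.008],[0,0,0.008]],"rot":[[0,0,0],[0,0,0],[0,0,0]]}'
```

```text
time_s: 6.75
position: [0.5072, -0.1294, 0.0197]
ee_rot: [-0.0, 0.789, 0.614, -0.0]
force: [0.3, 0.8, 0.4]
opening: 0.006
time_s: 7.05
position: [0.5072, -0.1293, 0.018]
ee_rot: [-0.0, 0.789, 0.614, -0.0]
force: [-0.4, 0.3, -0.3]
opening: 0.0
```

```bash
python3 -m inch '{"jaw":[-1,-1,-1],"slide":[[0,0,0.008],[0,0,0.008],[0,0,0.008]],"rot":[[0,0,0],[0,0,0],[0,0,0]]}'
python3 chs.py s4.png
```

```text
time_s: 7.35
position: [0.5073, -0.1293, 0.0165]
ee_rot: [-0.0, 0.789, 0.614, -0.0]
force: [-0.2, 0.2, 0.4]
opening: 0.004
px (256, 179, 15, 24) s 0.0372 0.1671 t 0.5255 0.552
px (206, 173, 31, 16) s 0.0987 0.1906 t 0.421 0.4797
```

View pics/s4.png

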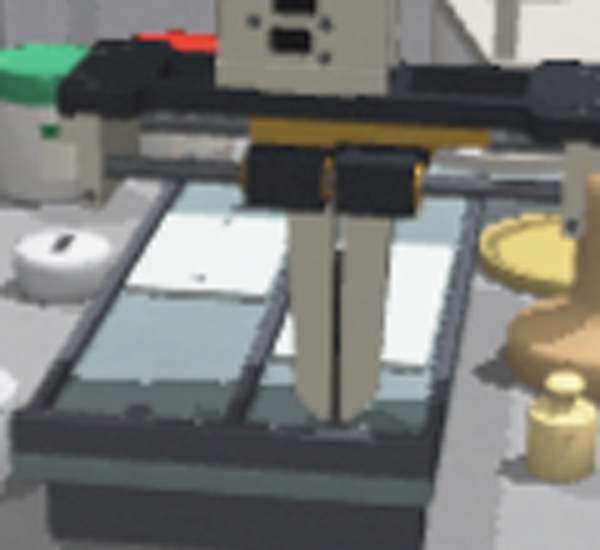

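Run:
```python
from h import *
f=bot.grab_frame("side")
u=np.array([np.cos(np.deg2rad(75.95)),np.sin(np.deg2rad(75.95))]);v=np.array([u[1],-u[0]])
for z in(.05,.052,.055,.06):
    w=cast(f,[[247.6,214.4]],z)[0,:2];print(z,w,w@u,w@v)
for ds in (-.0075,0):
  for z in (.0165,.045,.05,.055):
    p=[*(np.array([.5073,-.1293])+ds*u),z];print(ds,z,cv2.projectPoints(np.float64([p]),f["rvec"],f["tvec"],f["camera_matrix"],None)[0].ravel())
```

```text
0.05 [ 0.50644461 -0.13904191] -0.011933539609727194 0.5250489370459125
0.052 [ 0.50590801 -0.14330335] -0.016197771076472543 0.5255629370427765
0.055 [ 0.50510312 -0.14969552] -0.022594118276590622 0.5263339370380723
0.06 [ 0.50376162 -0.16034914] -0.03325469694345381 0.5276189370302322
-0.0075 0.0165 [246.62483017 230.27941316]
-0.0075 0.045 [246.87135855 216.33405087]
-0.0075 0.05 [246.91529976 213.84843006]
-0.0075 0.055 [246.95945091 211.35093323]
0 0.0165 [247.14470527 228.46534962]
0 0.045 [247.39605552 214.61790514]
0 0.05 [247.44084999 212.15007816]
0 0.055 [247.4858566  209.67056407]
```

Tip now shows at px (247.6,214.4), i.e. within ~1–2 mm of the deck. A short push will show whether it meets the plate.

```bash
python3 -m inch '{"jaw":[-1,-1,-1,-1,-1],"slide":[[0.06,0,0],[0.12,0,0],[0.17,0,0],[0.21,0,0],[0.24,0,0]],"rot":[[0,0,0],[0,0,0],[0,0,0],[0,0,0],[0,0,0]]}'
python3 -m inch '{"jaw":[-1,-1,-1,-1],"slide":[[0.04,0,0],[0.07,0,0],[0.1,0,0],[0.1,0,0]],"rot":[[0,0,0],[0,0,0],[0,0,0],[0,0,0]]}'
python3 to.py 0.185 .5218 .017; python3 chs.py s5.png
```

```text
time_s: 7.95
position: [0.5194, -0.0817, 0.0165]
ee_rot: [-0.0, 0.789, 0.614, -0.0]
force: [-0.1, 0.8, 1.0]
opening: 0.003
time_s: 8.35
position: [0.5244, -0.0624, 0.0165]
ee_rot: [-0.0, 0.789, 0.614, 0.0]
force: [0.4, -0.6, 0.2]
opening: 0.01
t 8.35 p [ 0.5244 -0.0624  0.0165] s,t 0.0668 0.5239 F [ 0.4 -0.6  0.2] open 0.009720886251307488
slide [ 0.5912 -0.012  -0.0021] rot [ 0.0003 -0.0007 -0.0036]
px (260, 173, 12, 21) s 0.0825 0.2046 t 0.5301 0.5516
px (206, 173, 33, 16) s 0.0987 0.1906 t 0.421 0.4795
```

The plate moves with the finger: its lead went from 0.167 to 0.205 in the side view. Continuing.

```bash
python3 -m inch '{"jaw":[-1,-1,-1,-1,-1],"slide":[[0.04,0,0],[0.09,0,0],[0.14,0,0],[0.19,0,0],[0.23,0,0]],"rot":[[0,0,0],[0,0,0],[0,0,0],[0,0,0],[0,0,0]]}'
python3 -m inch '{"jaw":[-1,-1,-1,-1,-1],"slide":[[0.05,0,0],[0.1,0,0],[0.14,0,0],[0.17,0,0],[0.19,0,0]],"rot":[[0,0,0],[0,0,0],[0,0,0],[0,0,0],[0,0,0]]}'
python3 -m inch '{"jaw":[-1,-1],"slide":[[0,0,0],[0,0,0]],"rot":[[0,0,0],[0,0,0]]}'
python3 to.py 0.182 .5218 .017; python3 chs.py s6.png;python3 chk.py t2.png
```

```text
time_s: 8.9
position: [0.5357, -0.0175, 0.0165]
ee_rot: [-0.0, 0.789, 0.614, 0.0]
force: [-0.8, -1.6, 0.3]
opening: 0.004
time_s: 9.4
position: [0.5449, 0.0186, 0.0165]
ee_rot: [-0.0, 0.789, 0.614, -0.0]
force: [-0.0, -0.5, 0.4]
opening: 0.004
time_s: 9.6
position: [0.5447, 0.0178, 0.0165]
ee_rot: [0.0, 0.79, 0.614, -0.0]
force: [0.3, 0.3, 0.8]
opening: 0.004
t 9.6 p [0.5447 0.0178 0.0165] s,t 0.1495 0.5241 F [0.3 0.3 0.8] open 0.0036975104330637457
slide [ 0.1626 -0.0121 -0.0026] rot [-0.      0.0001 -0.0052]
px (212, 173, 27, 4) s 0.1651 0.1906 t 0.421 0.4785
px (264, 163, 10, 17) s 0.1652 0.2816 t 0.5305 0.552
px (266, 151, 19, 10) s 0.3057 0.39 t 0.5263 0.5752
```

```bash
python3 -m inch '{"jaw":[-1,-1,-1,-1,-1],"slide":[[0.03,0,0],[0.06,0,0],[0.09,0,0],[0.11,0,0],[0.13,0,0]],"rot":[[0,0,0],[0,0,0],[0,0,0],[0,0,0],[0,0,0]]}'
python3 -m inch '{"jaw":[-1,-1],"slide":[[0,0,0],[0,0,0]],"rot":[[0,0,0],[0,0,0]]}'
python3 to.py 0.182 .5218 .017
python3 -m inch '{"jaw":[-1,-1,-1,-1,-1],"slide":[[-0.1,0,0],[-0.2,0,-0.2],[-0.35,0,-0.4],[-0.6,0,-0.4],[-0.8,0,-0.4]],"rot":[[0,0,0],[0,0,0],[0,0,0],[0,0,0],[0,0,0]]}'
python3 -m inch '{"jaw":[-1,-1,-1,-1,-1],"slide":[[-0.2,0,0],[-0.4,0,0],[-0.6,0,0],[-0.8,0,0],[-0.9,0,0]],"rot":[[0,0,0],[0,0,0],[0,0,0],[0,0,0],[0,0,0]]}'
python3 to.py 0.05 .4494 .052;  python3 chs.py s7.png;python3 chk.py t3.png
```

```text
time_s: 10.2
position: [0.5512, 0.0436, 0.0165]
ee_rot: [0.0, 0.789, 0.614, -0.0]
force: [0.2, -0.5, -0.4]
opening: 0.005
time_s: 10.4
position: [0.5512, 0.0433, 0.0165]
ee_rot: [-0.0, 0.789, 0.614, 0.0]
force: [-0.5, -0.2, 0.4]
opening: 0.003
t 10.4 p [0.5512 0.0433 0.0165] s,t 0.1758 0.5242 F [-0.5 -0.2  0.4] open 0.003249802133528867
slide [ 0.031  -0.012  -0.0026] rot [-0.     -0.     -0.0046]
time_s: 10.9
position: [0.5116, -0.1145, 0.0978]
ee_rot: [0.001, 0.79, 0.613, 0.001]
force: [0.6, -1.2, -0.2]
opening: 0.009
time_s: 11.4
position: [0.4654, -0.2904, 0.0964]
ee_rot: [0.0, 0.791, 0.612, -0.001]
force: [0.1, -0.1, 0.7]
opening: 0.005
t 11.4 p [ 0.4654 -0.2904  0.0964] s,t -0.1687 0.522 F [ 0.1 -0.1  0.7] open 0.004779351696171948
slide [ 1.0908 -0.3718  0.2205] rot [-0.0007  0.0017 -0.0105]
px (206, 173, 14, 15) s 0.0987 0.1862 t 0.4207 0.4507
px (246, 152, 39, 25) s 0.1818 0.3736 t 0.4925 0.5752
s 0.1029 0.1918 t 0.4202 0.4786 ang 76.11576080322266 size [0.0888 0.0584]
s 0.1865 0.3159 t 0.4923 0.5516 ang 76.3824691772461 size [0.1296 0.0591]
```

View pics/t3.png

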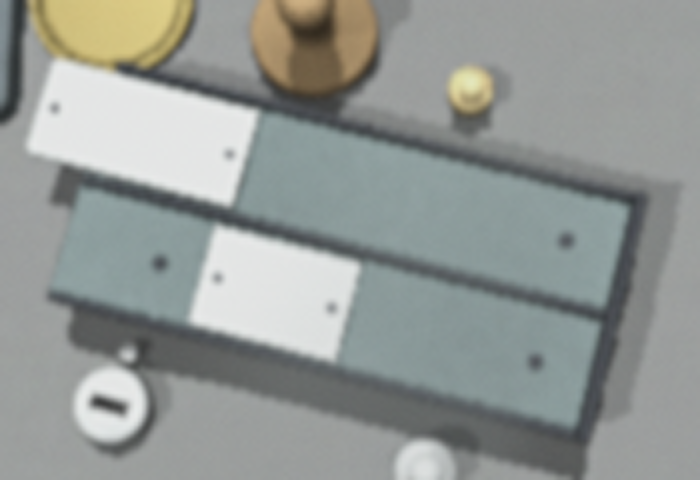

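The long plate is guided straight, overhang about 37 mm (lead 0.316, edge 0.2795). That is inside 30–56 but below the middle, so I nudge it about 6 mm more.

```bash
python3 -m inch '{"jaw":[-1,-1,-1,-1,-1],"slide":[[0.2,0,0],[0.4,0,0],[0.6,0,0],[0.8,0,0],[1,0,0]],"rot":[[0,0,0],[0,0,0],[0,0,0],[0,0,0],[0,0,0]]}'
python3 -m inch '{"jaw":[-1,-1,-1,-1,-1],"slide":[[0.2,0,0],[0.4,0,0],[0.54,0,0.15],[0.54,0,0.3],[0.54,0,0.3]],"rot":[[0,0,0],[0,0,0],[0,0,-0.005],[0,0,-0.005],[0,0,-0.005]]}'
python3 to.py 0.181 .5225 .0165
```

```text
time_s: 12.0
position: [0.5168, -0.0897, 0.0966]
ee_rot: [-0.0, 0.789, 0.614, 0.0]
force: [1.7, -0.4, 0.7]
opening: 0.007
time_s: 12.5
position: [0.5409, 0.0144, 0.0339]
ee_rot: [-0.002, 0.787, 0.617, -0.002]
force: [-0.9, -0.9, 0.6]
opening: 0.005
t 12.5 p [0.5409 0.0144 0.0339] s,t 0.1453 0.5213 F [-0.9 -0.9  0.6] open 0.004931283170111738
slide [0.1788 0.0073 0.0867] rot [-0.0064  0.0014  0.005 ]
```

```bash
python3 -m inch '{"jaw":[-1,-1],"slide":[[0,0,0],[0,0,0]],"rot":[[0,0,0],[0,0,0]]}'
python3 to.py 0.181 .5225 .0165
```

```text
time_s: 12.7
position: [0.5436, 0.0118, 0.0377]
ee_rot: [0.0, 0.789, 0.615, 0.0]
force: [0.5, -0.1, -0.3]
opening: 0.006
t 12.7 p [0.5436 0.0118 0.0377] s,t 0.1434 0.5245 F [ 0.5 -0.1 -0.3] open 0.0064209296577528606
slide [ 0.188  -0.0101  0.1058] rot [ 0.0013 -0.0002 -0.001 ]
```

```bash
python3 -m inch '{"jaw":[-1,-1,-1,-1,-1],"slide":[[0,0,0.05],[0,0,0.09],[0,0,0.105],[0,0,0.105],[0,0,0.105]],"rot":[[0,0,0],[0,0,0],[0,0,0],[0,0,0],[0,0,0]]}'
python3 to.py 0.1815 .5225 .0165
python3 -m inch '{"jaw":[-1,-1,-1,-1,-1],"slide":[[0.05,0,0],[0.09,0,0],[0.13,0,0],[0.16,0,0],[0.175,0,0]],"rot":[[0,0,0],[0,0,0],[0,0,0],[0,0,0],[0,0,0]]}'
python3 -m inch '{"jaw":[-1,-1],"slide":[[0,0,0],[0,0,0]],"rot":[[0,0,0],[0,0,0]]}'
python3 to.py 0.1815 .5225 .0165
```

```text
time_s: 13.2
position: [0.5432, 0.012, 0.0153]
ee_rot: [-0.0, 0.788, 0.615, -0.0]
force: [0.4, -0.5, -0.1]
opening: 0.005
t 13.2 p [0.5432 0.012  0.0153] s,t 0.1435 0.524 F [ 0.4 -0.5 -0.1] open 0.004628058886659333
slide [ 0.19   -0.0077 -0.0059] rot [-0.0004  0.0002 -0.0003]
time_s: 13.7
position: [0.5519, 0.0472, 0.0155]
ee_rot: [-0.0, 0.788, 0.616, 0.0]
force: [-0.2, -0.1, 1.1]
opening: 0.003
time_s: 13.9
position: [0.5517, 0.0459, 0.0155]
ee_rot: [0.0, 0.788, 0.615, -0.0]
force: [0.7, 0.1, 0.4]
opening: 0.005
t 13.9 p [0.5517 0.0459 0.0155] s,t 0.1785 0.524 F [0.7 0.1 0.4] open 0.005181481780375202
slide [ 0.0151 -0.0076 -0.0052] rot [-0.0002  0.0003  0.    ]
```

```bash
python3 -m inch '{"jaw":[-1,-1,-1,-1],"slide":[[0.008,0,0],[0.016,0,0],[0.016,0,0],[0.016,0,0]],"rot":[[0,0,0],[0,0,0],[0,0,0],[0,0,0]]}'
python3 -m inch '{"jaw":[-1,-1,-1,-1,-1],"slide":[[-0.1,0,0],[-0.2,0,-0.2],[-0.4,-0.15,-0.2],[-0.6,-0.3,-0.2],[-0.65,-0.37,-0.2]],"rot":[[0,0,0],[0,0,0],[0,0,0],[0,0,0],[0,0,0]]}'
python3 -m inch '{"jaw":[-1,-1],"slide":[[0,0,0],[0,0,0]],"rot":[[0,0,0],[0,0,0]]}'
python3 to.py 0.05 .45 .0160
```

```text
time_s: 14.3
position: [0.5526, 0.0492, 0.0155]
ee_rot: [0.0, 0.788, 0.615, -0.0]
force: [0.6, -0.5, -0.0]
opening: 0.005
time_s: 14.8
position: [0.4446, -0.0626, 0.0557]
ee_rot: [-0.0, 0.79, 0.614, -0.002]
force: [0.3, 0.6, 0.3]
opening: 0.009
time_s: 15.0
position: [0.4503, -0.0587, 0.0558]
ee_rot: [0.0, 0.788, 0.615, 0.001]
force: [1.1, 0.2, 0.5]
opening: 0.006
t 15.0 p [ 0.4503 -0.0587  0.0558] s,t 0.0523 0.4511 F [1.1 0.2 0.5] open 0.005710724663141442
slide [-0.0119 -0.0057  0.1989] rot [ 0.0017 -0.0008 -0.0003]
```

```bash
python3 -m inch '{"jaw":[-1,-1,-1,-1,-1],"slide":[[0,0,0.1],[0,0,0.17],[0,0,0.19],[0,0,0.2],[0,0,0.2]],"rot":[[0,0,0],[0,0,0],[0,0,0],[0,0,0],[0,0,0]]}'
python3 -m inch '{"jaw":[-1],"slide":[[0,0,0]],"rot":[[0,0,0]]}'
python3 to.py 0.2086 .4495 .016
```

```text
time_s: 15.5
position: [0.4499, -0.0584, 0.0156]
ee_rot: [0.0, 0.788, 0.616, 0.0]
force: [-0.2, 0.1, -0.2]
opening: 0.007
time_s: 15.6
position: [0.4497, -0.0588, 0.0159]
ee_rot: [0.0, 0.788, 0.615, 0.0]
force: [0.5, -1.1, -0.6]
opening: 0.002
t 15.6 p [ 0.4497 -0.0588  0.0159] s,t 0.0522 0.4505 F [ 0.5 -1.1 -0.6] open 0.0023596159158650164
slide [ 7.821e-01 -4.800e-03 -4.000e-04] rot [ 0.0009 -0.0003  0.0004]
```

```bash
python3 -m inch '{"jaw":[-1,-1,-1,-1,-1],"slide":[[0.05,0,0],[0.1,0,0],[0.16,0,0],[0.22,0,0],[0.28,0,0]],"rot":[[0,0,0],[0,0,0],[0,0,0],[0,0,0],[0,0,0]]}'
python3 -m inch '{"jaw":[-1,-1,-1,-1,-1],"slide":[[0.05,0,0],[0.1,0,0],[0.15,0,0],[0.2,0,0],[0.25,0,0]],"rot":[[0,0,0],[0,0,0],[0,0,0],[0,0,0],[0,0,0]]}'
python3 -m inch '{"jaw":[-1,-1,-1,-1,-1],"slide":[[0.05,0,0],[0.09,0,0],[0.12,0,0],[0.14,0,0],[0.15,0,0]],"rot":[[0,0,0],[0,0,0],[0,0,0],[0,0,0],[0,0,0]]}'
python3 -m inch '{"jaw":[-1,-1],"slide":[[0,0,0],[0,0,0]],"rot":[[0,0,0],[0,0,0]]}'
python3 to.py 0.2086 .4495 .016
```

```text
time_s: 16.1
position: [0.4631, -0.0033, 0.0156]
ee_rot: [-0.0, 0.788, 0.616, 0.0]
force: [0.1, 0.1, 0.7]
opening: 0.004
time_s: 16.6
position: [0.4751, 0.0446, 0.0155]
ee_rot: [-0.0, 0.788, 0.615, -0.0]
force: [-0.0, -0.2, -0.1]
opening: 0.007
time_s: 17.1
position: [0.4823, 0.0733, 0.0155]
ee_rot: [-0.0, 0.788, 0.615, 0.0]
force: [-0.5, -0.9, 0.5]
opening: 0.002
time_s: 17.3
position: [0.4821, 0.0727, 0.0155]
ee_rot: [0.0, 0.788, 0.615, -0.0]
force: [-0.2, 0.8, -0.5]
opening: 0.003
t 17.3 p [0.4821 0.0727 0.0155] s,t 0.1876 0.4501 F [-0.2  0.8 -0.5] open 0.002791314333660638
slide [ 0.1051 -0.0028 -0.0026] rot [-0.0001  0.0002 -0.0004]
```

Last 20 mm slowly, then back off and up to look.

```bash
python3 -m inch '{"jaw":[-1,-1,-1,-1,-1],"slide":[[0.03,0,0],[0.06,0,0],[0.08,0,0],[0.095,0,0],[0.1,0,0]],"rot":[[0,0,0],[0,0,0],[0,0,0],[0,0,0],[0,0,0]]}'
python3 -m inch '{"jaw":[-1,-1],"slide":[[0,0,0],[0,0,0]],"rot":[[0,0,0],[0,0,0]]}'
python3 to.py 0.2086 .4495 .016
python3 -m inch '{"jaw":[-1,-1,-1,-1,-1],"slide":[[-0.1,0,0],[-0.2,0,-0.2],[-0.4,0.1,-0.4],[-0.6,0.2,-0.5],[-0.8,0.3,-0.5]],"rot":[[0,0,0],[0,0,0],[0,0,0],[0,0,0],[0,0,0]]}'
python3 -m inch '{"jaw":[-1,-1,-1,-1,-1],"slide":[[-0.2,0,0],[-0.4,0,0],[-0.6,0,0],[-0.8,0,0],[-0.9,0,0]],"rot":[[0,0,0],[0,0,0],[0,0,0],[0,0,0],[0,0,0]]}'
python3 -m inch '{"jaw":[-1,-1],"slide":[[-0.1,0,0],[-0.1,0,0]],"rot":[[0,0,0],[0,0,0]]}'
python3 chk.py t4.png
```

```text
time_s: 17.8
position: [0.4872, 0.0929, 0.0155]
ee_rot: [-0.0, 0.788, 0.616, 0.0]
force: [-0.1, -0.6, 0.6]
opening: 0.003
time_s: 18.0
position: [0.487, 0.0923, 0.0155]
ee_rot: [-0.0, 0.788, 0.615, -0.0]
force: [0.4, -0.1, 0.6]
opening: 0.006
t 18.0 p [0.487  0.0923 0.0155] s,t 0.2078 0.45 F [ 0.4 -0.1  0.6] open 0.005739744625875337
slide [ 0.0042 -0.0026 -0.0026] rot [-0.0001  0.0001 -0.    ]
time_s: 18.5
position: [0.5074, -0.0761, 0.1182]
ee_rot: [0.001, 0.788, 0.616, 0.002]
force: [0.9, 0.0, 0.6]
opening: 0.005
time_s: 19.0
position: [0.4603, -0.2534, 0.1151]
ee_rot: [0.0, 0.79, 0.614, -0.001]
force: [-0.2, 0.2, 0.5]
opening: 0.003
time_s: 19.2
position: [0.4559, -0.2719, 0.1151]
ee_rot: [0.0, 0.79, 0.614, -0.001]
force: [-0.3, -0.1, -0.8]
opening: 0.005
s 0.2178 0.3073 t 0.4191 0.4796 ang 76.44405364990234 size [0.0894 0.0605]
s 0.1913 0.3209 t 0.4917 0.5513 ang 76.1937255859375 size [0.1296 0.0596]
```

View pics/t4.png

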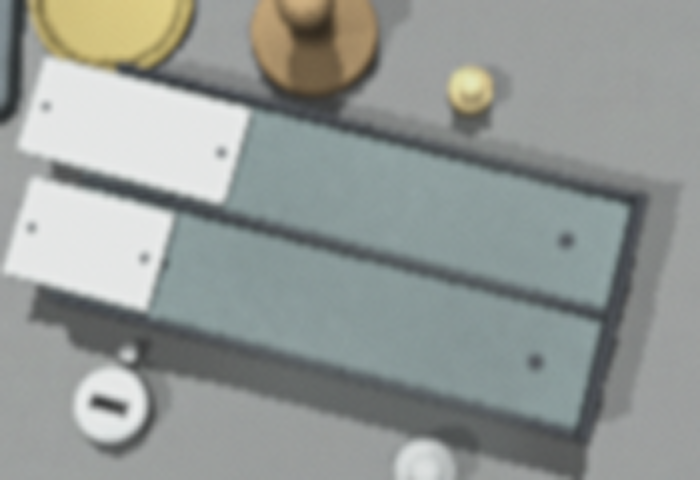

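Both plates lie flat in their lanes: long overhang about 42 mm, short about 28 mm. The bystanders sit at the same pixels as before, and the robot is clear. Handing in.

```bash
python3 -c "
from rig import bot
print(bot.job_done())"
```

```text
the job is handed in; nothing more can be done
None
```

I pushed both white blanks along their lanes with the closed fingertips and handed the job in at about 19 s of the 51 s allowed. No verdict was reported.

| Blank | Overhang by last top view | Allowed |
|---|---|---|
| Long | about 42 mm | 30–56 mm |
| Short | about 28 mm | 20–39 mm |

In that view both blanks lie within about 0.5° of the lane direction and inside the rails. The four bystanders showed no visible shift, judged by eye, and the red look-alike was never approached. The arm was parked well clear. A second estimate of the edge, taken from the stop, puts both overhangs about 1 mm larger. The camera calibration is good to about 2 mm.

- **Tool height disagreed:** the side camera showed the true fingertips about 33 mm higher than the reported TCP. My first push went over the long blank without touching it. I then lowered the fingers by sight, feeling for the deck, and worked at a reported height of about 16 mm.
- **One correction:** the first push left the long blank at about 37 mm, so I nudged it about 5 mm further.
- **Side view was limited:** during the pushes the arm hid the top view and the side view was partly blocked, so its lead readings ran about 5 mm short. The final figures come from the clear top view, taken after backing off.

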